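# Put the spice tins and box back on their rack pads

### The job

Put each spice tin, and the small blue-lidded box, back on the steel rack on the pad of its own colour, upright and centred on the pad, the box lying lengthwise with its pad. Fill the middle tray first (yellow tin and box, in either order), and only then bring the red and green tins to the front tray. Leave the glass tumbler and the wooden ladle where they are.

Things in the scene. Friction and masses are not known exactly. Their poses are not given: they have to be found in the camera images.
- tin_red_center (a point): red spice tin: upright steel cylinder with red lid and red band, 52 mm diameter, 80 mm tall, about 0.16 kg, standing loose on the counter; this point is its centre, half-way up (40 mm above its underside), z up; its yaw means nothing. It belongs on the red pad.
- tin_green_center (a point): green spice tin: upright steel cylinder with green lid and green band, 56 mm diameter, 64 mm tall, about 0.16 kg, standing loose on the counter; this point is its centre, half-way up (32 mm above its underside), z up; its yaw means nothing. It belongs on the green pad.
- tin_yellow_center (a point): yellow spice tin: upright steel cylinder with yellow lid and yellow band, 48 mm diameter, 72 mm tall, about 0.16 kg, standing loose on the counter; this point is its centre, half-way up (36 mm above its underside), z up; its yaw means nothing. It belongs on the yellow pad.
- lidbox_center (a point): Small plastic box, white with a closed blue lid (the lid does not come off), 72 mm long (its x axis) by 46 mm wide (its y axis) by 48 mm tall, about 0.14 kg, loose on the counter; this point is its centre, 24 mm above its underside; z up. Either end may point forward. It belongs on the blue rectangular pad.
- pad_red: Fixed red round pad, 72 mm diameter, 3 mm thick, on the rack's front tray; origin at the centre of its underside, on the tray floor 20 mm above the counter; z up; x roughly along the rack's depth (away from the robot), y along the tray. The fixed steel rack has three trays rising like stairs away from the robot, floors 20, 50, 80 mm up.
- pad_green: Fixed green round pad, 72 mm diameter, 3 mm thick, on the rack's front tray; origin at the centre of its underside, on the tray floor 20 mm above the counter; z up; x roughly along the rack's depth (away from the robot), y along the tray. Each tray is 100 mm deep, 270 mm wide, with a 5 mm rim; trays 105 mm apart in depth; pads of a tray about 130 mm apart.
- pad_yellow: Fixed yellow round pad, 72 mm diameter, 3 mm thick, on the rack's middle tray; origin at the centre of its underside, on the tray floor 50 mm above the counter; z up; x roughly along the rack's depth (away from the robot), y along the tray. The top tray is already full of white- and black-lidded tins 35 mm tall (part of the rack). Fingers spread along y clear the next tray.
- pad_blue: Fixed blue rectangular pad, 84 mm long (x axis, roughly along the rack's depth) by 58 mm wide (y axis, roughly along the tray), 3 mm thick, on the middle tray of the rack; origin at the centre of its underside, on the tray floor 50 mm above the counter; top face 3 mm above the origin; z up.
- tumbler_center (a point): Bystander: glass tumbler, 68 mm across, 100 mm tall, standing loose; this point is its centre, 50 mm up. Leave it alone. (A fixed aluminium couscous pot with lid, 216 mm across plus side handles (270 mm), 180 mm tall, stands beyond it at the far right corner of the work.)
- ladle: Bystander: wooden ladle, 220 mm long, lying flat on the counter just beyond the tins, roughly along y; origin at mid-length on its underside, x along it. Leave it alone.

How it is judged:
By the outcome, as a careful person would: the job done as asked, in the order asked, and still so for the second after the job is handed in, with the robot touching nothing.
It also fails if it takes over 115 s, if anything falls off the work surface, if the arm or the gripper's body presses on something with over 40 N, if the wrist force passes 120 N, or if a joint passes its speed limit or range.

### The arm

A 6-joint arm with a two-finger parallel gripper is mounted at the origin on the work surface. World frame = base frame: x ahead of the robot, y to its left, z up, the work surface at z = 0. Lengths are in m, angles in rad, forces in N, time in s.
With the tool pointing down it reaches from about 0.375 to 0.9 m from the base axis. Payload 3.1 kg.
Tool frame: the origin (TCP) lies at the very end of the fingers, on their centre line; the grasp point (between the pads) lies 19 mm behind it (arm.grip_point_offset is the distance from the TCP to the grasp point, in m); z points along the fingers, y is the line along which they close (so a half turn about z gives the same grasp; the last joint's range is limited). The gripper opens to 87 mm and grips with 3 to 60 N. Pads are 19 mm wide; open, the fingers measure 117 mm over their backs; the gripper's body (75 mm by 190 mm) begins 51 mm behind the grasp point.
Start: joints at [1.129, 0.527, 1.433, -0, 1.181, -0.178], TCP at [0.163, 0.603, 0.223] pointing down, gripper open.
Joint ranges: [-3.08, 3.08], [-0.75, 2.2], [0.22, 2.44], [-1.43, 4.57], [0, 2.65], [-2.85, 2.85]. Speed limits (rad/s): [2.79, 2.79, 3.14, 3.14, 3.14, 3.14].

### API

Orientations are given as a unit quaternion [w, x, y, z].
In Python, from plant import arm gives the robot as it stands.
- The arm moves only by the tool move_arm, never from a script. Its argument "rows" is a list of rows, each an object with "translation": the shift along the world's x, y, z in cm, a list of three; "turn": the turn, a rotation vector about the world's x, y, z in rad, a list of three; "gripper": the closure, from 0 (fully open) to 1 (shut). A call has 1 to 20 rows; each row is the pose to reach, as a shift and turn from the pose commanded when the call began; what a row does not reach only later rows make up. A row lasts 1/10 s, in which the tool goes at most 50 mm and 8.59 degrees, less where a joint would pass 70% of its speed; a pose out of reach is approached as far as the arm can. A call with a gripper value outside its range is refused whole. The fingers move at their own pace and stop on an object; the grip force is fixed at half the most. Time passes only in rows, so rows that repeat a pose let the fingers close. It gives the time, the measured TCP pose, the force, the opening and the grip force at its end, in the units of the state.
- arm.get_obs(): the state, without advancing time (a new reading comes with each control period).
- arm.snapshot(name): name is "scene" or "top" or "wrist"; returns a dict with "frame" (400x640x3 uint8, red, green, blue), "K" (3x3 intrinsics, pixels), "extrinsics" (4x4, takes a point from camera to world coordinates). Camera axes: x right, y down, z forward; pixel columns grow to the right and rows downward; lengths in m; the calibration is good to about 2 mm. A picture is of the moment at which its call begins. There is no depth.
- arm.hand_in(): hands the job in; it is judged then, once.
The state is a dict: "clock": time; "joints": joint angles; "qd": joint speeds; "effort": joint torques, N m; "tool_pos": TCP position; "eef_rot": TCP orientation; "wrist_force": force on the tool from outside, world axes, zero at the start; "moment": the same for the moment, N m; "finger_gap": finger opening in m; "finger_force": force on a finger pad.
Only numpy, scipy, OpenCV 4.12 (cv2) and the standard library are available. Lean on these libraries where they do the work, as an engineer would, in place of code of your own. Each camera call takes 0.05 s, during which the arm holds its last target. There are 200 camera calls.

## Working session

There is one attempt and no reset: what is moved stays moved. The work goes in short steps, Python scripts to look and compute and a tool call to move; the robot and the scene stay as the last step left them, time stands still between calls to the robot, and variables do not carry over. Pictures are saved under pics/ and viewed, at most 14 in all, crops included, and the job is handed in when it is done.

Besides the shell and the picture viewer there is one more tool, called after "Request:" by a JSON object that holds its "method" and its "body", one argument or row to a line. move_arm: Moves the arm, as the interface text tells. Its arguments: {"type":"object","properties":{"rows":{"type":"array"}},"required":["rows"]}

```bash
mkdir -p pics; ls; cat > h.py <<'E'
import numpy as np,cv2
from plant import arm
def snap(n,f=None):
    s=arm.snapshot(n)
    if f: cv2.imwrite('pics/'+f,cv2.cvtColor(s['frame'],cv2.COLOR_RGB2BGR))
    return s
def ray(s,uv,z):
    E=s['extrinsics'];d=E[:3,:3]@np.linalg.inv(s['K'])@np.array([uv[0],uv[1],1.]);o=E[:3,3]
    return o+d*(z-o[2])/d[2]
E
python3 - <<'E'
from h import *
for n in('top','scene'):
    s=snap(n,n+'0.png');np.set_printoptions(precision=3,suppress=True);print(s['K'],s['extrinsics'])
o=arm.get_obs();print(o)
E
```

```text
pics
[[437.594   0.    318.25 ]
 [  0.    437.594 198.588]
 [  0.      0.      1.   ]] [[ 0.024 -0.984  0.174  0.414]
 [-0.999 -0.029 -0.027  0.032]
 [ 0.032 -0.174 -0.984  1.006]
 [ 0.     0.     0.     1.   ]]
[[435.986   0.    322.537]
 [  0.    435.986 205.069]
 [  0.      0.      1.   ]] [[-0.837  0.48  -0.263  0.837]
 [ 0.547  0.739 -0.394  0.385]
 [ 0.005 -0.474 -0.881  0.847]
 [ 0.     0.     0.     1.   ]]
{'clock': 0.1, 'joints': array([ 1.129,  0.528,  1.434, -0.   ,  1.181, -0.179]), 'qd': array([-0.   , -0.002, -0.005, -0.   ,  0.001,  0.   ]), 'effort': array([  0.   , -44.099, -17.715,   0.063,   0.053,  -0.   ]), 'tool_pos': array([0.163, 0.603, 0.222]), 'eef_rot': array([-0.   ,  0.132,  0.991, -0.001]), 'wrist_force': array([ 0.303,  0.406, -0.303]), 'moment': array([-0.055, -0.018, -0.004]), 'finger_force': 0.0, 'finger_gap': 0.08634906162653624}
```

View pics/top0.png

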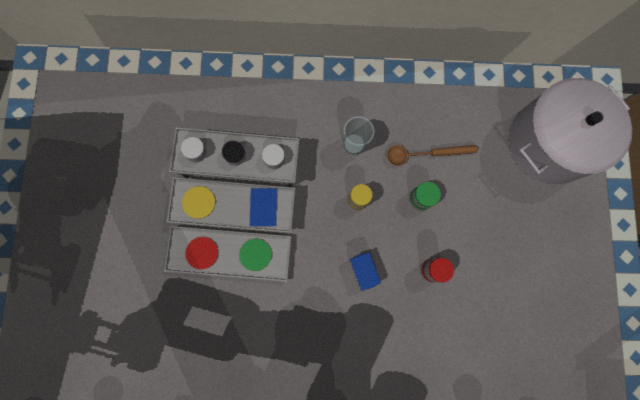

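View pics/scene0.png

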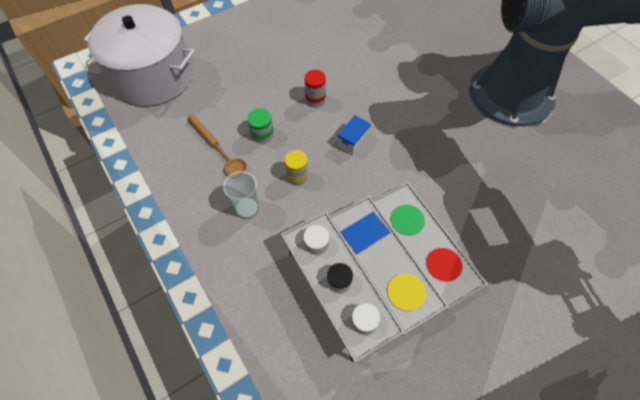

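The top view shows the pads: yellow (198,202), blue (264,207), red (202,252), green (256,254). It also shows the tins: yellow (361,196), green (427,195), red (440,270), and the box at (366,271). The tumbler is near (357,135) and the ladle runs from (397,155) to (478,150).

```bash
cat >> h.py <<'E'
HUE=dict(red=(0,8),yellow=(22,33),green=(55,75),blue=(105,122))
def blobs(s,c,minv=60,mina=60):
    h=cv2.cvtColor(s['frame'],cv2.COLOR_RGB2HSV);lo,hi=HUE[c]
    m=cv2.inRange(h,(lo,150,minv),(hi,255,255))
    if c=='red': m|=cv2.inRange(h,(173,150,minv),(180,255,255))
    cs,_=cv2.findContours(m,cv2.RETR_EXTERNAL,cv2.CHAIN_APPROX_NONE)
    return [k for k in cs if cv2.contourArea(k)>mina],h
E
python3 - <<'E'
from h import *
np.set_printoptions(precision=4,suppress=True)
for n in('top','scene'):
    s=snap(n);print(n)
    for c in HUE:
        for k in blobs(s,c)[0]:
            r=cv2.minAreaRect(k);M=cv2.moments(k);u=np.array([M['m10'],M['m01']])/M['m00']
            print(c,cv2.contourArea(k),u,np.array(r[1]),[ray(s,u,z)[:2] for z in(.023,.053,.048,.07)])
            if c=='blue':
                for z in(.053,.048):
                    p=cv2.boxPoints(r);q=np.array([ray(s,a,z)[:2] for a in p]);e=q[1:]-q[:-1];print('  rect',z,q.mean(0),np.linalg.norm(e,axis=1),np.degrees(np.arctan2(e[:,1],e[:,0])))
    sc=s['frame'] 
    a=sc[175:225,345:460] if n=='top' else sc[60:190,240:340]
    cv2.imwrite(f'pics/{n}c.png',cv2.resize(a[...,::-1],None,fx=5,fy=5,interpolation=0)) 
E
```

```text
top
red 437.0 [440.8661 269.5423] [23. 24.] [array([ 0.4351, -0.2737]), array([ 0.4345, -0.2644]), array([ 0.4346, -0.2659]), array([ 0.4341, -0.2591])]
red 752.5 [201.4016 252.5898] [31. 31.] [array([0.4591, 0.2608]), array([0.4577, 0.2538]), array([0.458, 0.255]), array([0.457 , 0.2499])]
yellow 742.0 [198.2433 201.9346] [30. 31.] [array([0.5725, 0.2759]), array([0.5677, 0.2684]), array([0.5685, 0.2697]), array([0.565 , 0.2642])]
yellow 327.0 [361.0168 194.6544] [21. 20.] [array([ 0.6003, -0.0931]), array([ 0.5946, -0.0893]), array([ 0.5956, -0.0899]), array([ 0.5914, -0.0871])]
green 199.0 [428.9581 193.1005] [21.5857 21.8282] [array([ 0.6087, -0.2503]), array([ 0.6028, -0.2417]), array([ 0.6037, -0.2431]), array([ 0.5994, -0.2368])]
blue 631.0 [365.0029 270.8867] [34.398  20.4252] [array([ 0.428 , -0.1032]), array([ 0.4275, -0.0991]), array([ 0.4276, -0.0997]), array([ 0.4273, -0.0967])]
  rect 0.053 [ 0.428  -0.0989] [0.0447 0.0731 0.0442] [ -68.0078 -158.5744  111.5931]
  rect 0.048 [ 0.4281 -0.0996] [0.0449 0.0735 0.0444] [ -68.0078 -158.5744  111.5931]
blue 875.0 [262.8846 20
[... 1129 characters left out ...]
rray([ 0.598 , -0.2441]), array([ 0.6045, -0.2268])]
blue 959.5 [364.6474 232.1503] [26.6215 40.4602] [array([0.5527, 0.1177]), array([0.5631, 0.1274]), array([0.5613, 0.1258]), array([0.5689, 0.1329])]
  rect 0.053 [0.5613 0.1264] [0.0868 0.0569 0.0844] [-177.7997   84.4149    1.1986]
  rect 0.048 [0.5596 0.1247] [0.0873 0.0572 0.0849] [-177.7997   84.4149    1.1986]
blue 461.5 [353.3814 130.1715] [18.1812 29.9606] [array([ 0.4199, -0.1122]), array([ 0.4351, -0.0941]), array([ 0.4326, -0.0971]), array([ 0.4437, -0.0838])]
  rect 0.053 [ 0.4349 -0.0948] [0.0811 0.046  0.0795] [-157.5554   98.9809   21.4492]
  rect 0.048 [ 0.4323 -0.0978] [0.0816 0.0463 0.08  ] [-157.5554   98.9809   21.4492]
```

Request:
{"method": "move_arm", "body": {
  "rows": [
    {"translation": [34,-40,12],"turn": [0,0,0.264],"gripper": 0},
    {"translation": [34,-40,12],"turn": [0,0,0.264],"gripper": 0},
    {"translation": [34,-40,12],"turn": [0,0,0.264],"gripper": 0},
    {"translation": [34,-40,12],"turn": [0,0,0.264],"gripper": 0},
    {"translation": [34,-40,12],"turn": [0,0,0.264],"gripper": 0},
    {"translation": [34,-40,12],"turn": [0,0,0.264],"gripper": 0},
    {"translation": [34,-40,12],"turn": [0,0,0.264],"gripper": 0},
    {"translation": [34,-40,12],"turn": [0,0,0.264],"gripper": 0},
    {"translation": [34,-40,12],"turn": [0,0,0.264],"gripper": 0},
    {"translation": [34,-40,12],"turn": [0,0,0.264],"gripper": 0},
    {"translation": [34,-40,12],"turn": [0,0,0.264],"gripper": 0},
    {"translation": [34,-40,12],"turn": [0,0,0.264],"gripper": 0},
    {"translation": [34,-40,12],"turn": [0,0,0.264],"gripper": 0}
  ]
}}

```text
clock: 1.5
tool_pos: [0.503, 0.2028, 0.3422]
eef_rot: [-0.001, 0.001, 1.0, 0.0]
wrist_force: [-0.6, 0.3, -0.0]
finger_gap: 0.087
finger_force: 0.0
```

```bash
python3 - <<'E'
from h import *
np.set_printoptions(precision=4,suppress=True)
s=snap('wrist','w0.png');print(s['K'],s['extrinsics']);print(arm.get_obs()['tool_pos'],arm.get_obs()['eef_rot'])
for c in HUE:
    for k in blobs(s,c,mina=300)[0]:
        r=cv2.minAreaRect(k);M=cv2.moments(k);u=np.array([M['m10'],M['m01']])/M['m00']
        print(c,cv2.contourArea(k),u,r,[ray(s,u,z)[:2] for z in(.023,.053)])
E
```

```text
[[277.5822   0.     321.0586]
 [  0.     277.5822 204.0497]
 [  0.       0.       1.    ]] [[ 0.0015  0.967   0.255   0.4327]
 [ 1.     -0.0017  0.0005  0.2026]
 [ 0.0009  0.255  -0.967   0.5056]
 [ 0.      0.      0.      1.    ]]
[0.5021 0.2035 0.342 ] [-0.0009  0.0001  1.      0.0002]
red 1331.5 [355.4718 145.4778] ((355.5, 145.5), (41.0, 41.0), 90.0) [array([0.4569, 0.2616]), array([0.4554, 0.258 ])]
red 1038.5 [ 16.6318 131.2285] ((18.0, 131.0), (34.0, 36.0), 90.0) [array([ 0.4325, -0.3084]), array([ 0.4325, -0.2767])]
yellow 382.5 [147.9969 223.5146] ((148.0, 222.5), (15.0, 32.0), 90.0) [array([ 0.5963, -0.1141]), array([ 0.5861, -0.0944])]
yellow 1266.0 [360.1843 211.7284] ((360.5, 211.5), (39.0, 41.0), 90.0) [array([0.5745, 0.2737]), array([0.5657, 0.2693])]
green 474.0 [ 61.1294 225.4652] ((62.688682556152344, 224.660400390625), (17.582151412963867, 37.22471237182617), 74.05460357666016) [array([ 0.5997, -0.2739]), array([ 0.5893, -0.2442])]
green 1291.5 [285.6643 145.1031] ((285.5000305175781, 145.00001525878906), (41.14365005493164, 40.696434020996094), 26.56505012512207) [array([0.4561, 0.1427]), array([0.4546, 0.1465])]
blue 1501.5 [276.3392 207.7935] ((276.07672119140625, 207.99607849121094), (47.78335952758789, 34.160240173339844), 87.0643310546875) [array([0.5668, 0.1221]), array([0.5585, 0.1271])]
blue 1386.0 [131.6451 126.4559] ((132.0047149658203, 127.10848999023438), (53.22645950317383, 29.041446685791016), 60.945396423339844) [array([ 0.4251, -0.114 ]), array([ 0.4256, -0.0943])]
```

View pics/w0.png

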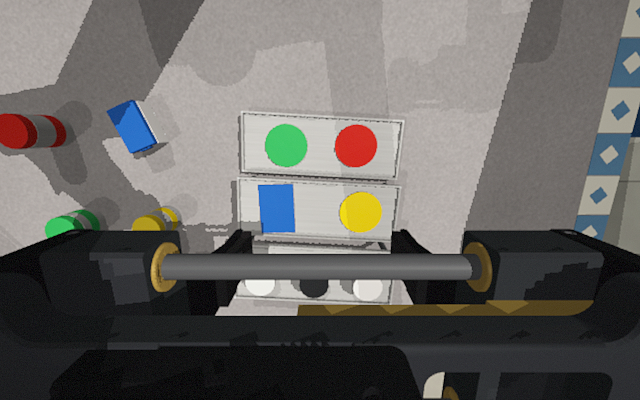

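The wrist view shows the pads clearly: green (286,145), red (355,145), blue (276,208), yellow (360,212). The rack is yawed about -3°. Box next, seen at (132,127).

Request:
{"method": "move_arm", "body": {
  "rows": [
    {"translation": [-8,-30,-14],"turn": [0,0,0.374],"gripper": 0},
    {"translation": [-8,-30,-14],"turn": [0,0,0.374],"gripper": 0},
    {"translation": [-8,-30,-14],"turn": [0,0,0.374],"gripper": 0},
    {"translation": [-8,-30,-14],"turn": [0,0,0.374],"gripper": 0},
    {"translation": [-8,-30,-14],"turn": [0,0,0.374],"gripper": 0},
    {"translation": [-8,-30,-14],"turn": [0,0,0.374],"gripper": 0},
    {"translation": [-8,-30,-14],"turn": [0,0,0.374],"gripper": 0},
    {"translation": [-8,-30,-14],"turn": [0,0,0.374],"gripper": 0},
    {"translation": [-8,-30,-14],"turn": [0,0,0.374],"gripper": 0},
    {"translation": [-8,-30,-14],"turn": [0,0,0.374],"gripper": 0}
  ]
}}

```text
clock: 2.55
tool_pos: [0.4231, -0.0949, 0.2029]
eef_rot: [0.0, -0.187, 0.982, 0.0]
wrist_force: [1.1, 0.4, -0.3]
finger_gap: 0.0872
finger_force: 0.0
```

```bash
cat >> h.py <<'E'
def report(s,zs,cols=HUE,mina=300):
    for c in cols:
        for k in blobs(s,c,mina=mina)[0]:
            r=cv2.minAreaRect(k);M=cv2.moments(k);u=np.array([M['m10'],M['m01']])/M['m00']
            print(c,cv2.contourArea(k),u,[ray(s,u,z)[:2] for z in zs])
            if c=='blue':
                for z in zs:
                    w=np.array([ray(s,a[0],z)[:2] for a in k])
                    (cx,cy),(a,b),t=cv2.minAreaRect((w*1000).astype(np.float32))
                    print('  rect',z,cx,cy,a,b,'long axis',t if a>b else t+90)
np.set_printoptions(precision=4,suppress=True)
E
python3 - <<'E'
from h import *
s=snap('wrist','w1.png');print(arm.get_obs()['tool_pos'])
report(s,(.048,.064,.072,.08))
E
```

```text
[ 0.4234 -0.0949  0.203 ]
red 2149.0 [170.5489 148.714 ] [array([ 0.4383, -0.2709]), array([ 0.4343, -0.2633]), array([ 0.4322, -0.2596]), array([ 0.4302, -0.2558])]
yellow 413.0 [278.1679 308.682 ] [array([ 0.5894, -0.0897]), array([ 0.5777, -0.0912]), array([ 0.5719, -0.092 ]), array([ 0.566 , -0.0928])]
blue 2190.5 [315.8035 191.0788] [array([ 0.4236, -0.1011]), array([ 0.4203, -0.1021]), array([ 0.4186, -0.1026]), array([ 0.4169, -0.1031])]
  rect 0.048 424.01025390625 -100.95289611816406 73.32637023925781 44.38483810424805 long axis 20.916025161743164
  rect 0.064 420.6649169921875 -101.9552230834961 69.63855743408203 42.15258026123047 long axis 20.916038513183594
  rect 0.072 418.9922790527344 -102.45638275146484 67.7946548461914 41.03644943237305 long axis 20.916030883789062
  rect 0.08 417.3196716308594 -102.95755004882812 65.95074462890625 39.920326232910156 long axis 20.916038513183594
```

View pics/w1.png

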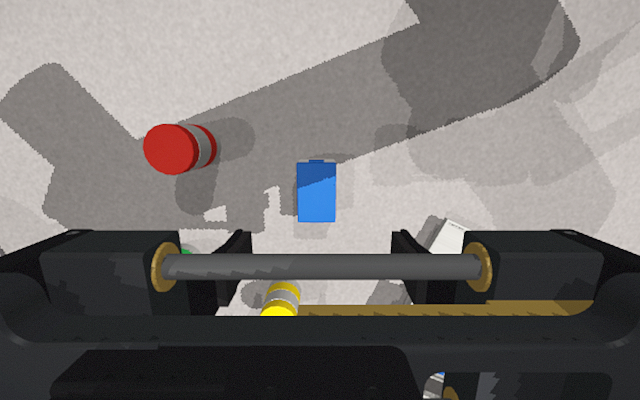

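The box is centred at about (316,191), lined up with the fingers. I'll descend, grip and lift.

Request:
{"method": "move_arm", "body": {
  "rows": [
    {"translation": [0.2,-0.5,-4],"turn": [0,0,-0.01],"gripper": 0},
    {"translation": [0.2,-0.5,-9],"turn": [0,0,-0.01],"gripper": 0},
    {"translation": [0.2,-0.5,-14],"turn": [0,0,-0.01],"gripper": 0},
    {"translation": [0.2,-0.5,-17],"turn": [0,0,-0.01],"gripper": 0},
    {"translation": [0.2,-0.5,-18.9],"turn": [0,0,-0.01],"gripper": 0},
    {"translation": [0.2,-0.5,-18.9],"turn": [0,0,-0.01],"gripper": 0},
    {"translation": [0.2,-0.5,-18.9],"turn": [0,0,-0.01],"gripper": 1},
    {"translation": [0.2,-0.5,-18.9],"turn": [0,0,-0.01],"gripper": 1},
    {"translation": [0.2,-0.5,-18.9],"turn": [0,0,-0.01],"gripper": 1},
    {"translation": [0.2,-0.5,-18.9],"turn": [0,0,-0.01],"gripper": 1},
    {"translation": [0.2,-0.5,-18.9],"turn": [0,0,-0.01],"gripper": 1},
    {"translation": [0.2,-0.5,-18.9],"turn": [0,0,-0.01],"gripper": 1}
  ]
}}

```text
clock: 3.8
tool_pos: [0.425, -0.1018, 0.0139]
eef_rot: [0.0, -0.181, 0.983, -0.0]
wrist_force: [-1.4, 1.7, 0.2]
finger_gap: 0.047
finger_force: 0.5
```

Request:
{"method": "move_arm", "body": {
  "rows": [
    {"translation": [0,0,0],"turn": [0,0,0],"gripper": 1},
    {"translation": [0,0,0],"turn": [0,0,0],"gripper": 1},
    {"translation": [0,0,0],"turn": [0,0,0],"gripper": 1},
    {"translation": [0,0,4],"turn": [0,0,0],"gripper": 1},
    {"translation": [0,0,8],"turn": [0,0,0],"gripper": 1},
    {"translation": [0,0,12],"turn": [0,0,0],"gripper": 1},
    {"translation": [0,0,16],"turn": [0,0,0],"gripper": 1},
    {"translation": [0,0,16],"turn": [0,0,0],"gripper": 1},
    {"translation": [0,0,16],"turn": [0,0,0],"gripper": 1}
  ]
}}

```text
clock: 4.7
tool_pos: [0.4249, -0.1017, 0.1739]
eef_rot: [0.001, -0.181, 0.983, -0.0]
wrist_force: [-0.7, -0.4, -1.8]
finger_gap: 0.046
finger_force: 30.0
```

```bash
python3 - <<'E'
from h import *
o=arm.get_obs();t=o['tool_pos'];print(t)
s=snap('wrist','w2.png');report(s,(t[2]-.014+.048,))
s=snap('top');report(s,(t[2]-.014+.048,.053),['blue'])
E
```

```text
[ 0.4249 -0.1017  0.1739]
red 2658.0 [161.5894 153.3566] [array([ 0.3946, -0.1915])]
blue 1946.5 [321.0766 291.4346] [array([ 0.4354, -0.0975])]
  rect 0.20785640818761286 435.5191345214844 -97.45713806152344 13.664199829101562 45.82331848144531 long axis 110.9184684753418
blue 4634.0 [320.8561 226.5379] [array([ 0.4017, -0.1104])]
  rect 0.20785640818761286 401.1185302734375 -110.68932342529297 29.588987350463867 45.91205978393555 long axis 110.91018676757812
blue 870.0 [262.8977 207.0843] [array([0.5366, 0.1114]), array([0.5604, 0.1268])]
  rect 0.20785640818761286 537.0328979492188 111.42418670654297 67.80461883544922 46.25764083862305 long axis 0.6346611380577087
  rect 0.053 560.9027099609375 126.79499816894531 80.9537124633789 55.228187561035156 long axis 0.6346608996391296
```

View pics/w2.png

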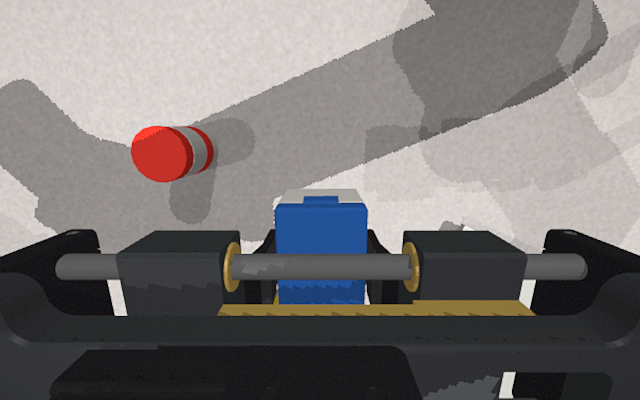

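The box is gripped and centred on the fingers (lid spans 275–367, near edge about v=205). I'm carrying it past the blue pad so the wrist camera can see the pad.

Request:
{"method": "move_arm", "body": {
  "rows": [
    {"translation": [19.5,22.9,5],"turn": [0,0,-0.417],"gripper": 1},
    {"translation": [19.5,22.9,5],"turn": [0,0,-0.417],"gripper": 1},
    {"translation": [19.5,22.9,5],"turn": [0,0,-0.417],"gripper": 1},
    {"translation": [19.5,22.9,5],"turn": [0,0,-0.417],"gripper": 1},
    {"translation": [19.5,22.9,5],"turn": [0,0,-0.417],"gripper": 1},
    {"translation": [19.5,22.9,5],"turn": [0,0,-0.417],"gripper": 1},
    {"translation": [19.5,22.9,5],"turn": [0,0,-0.417],"gripper": 1},
    {"translation": [19.5,22.9,5],"turn": [0,0,-0.417],"gripper": 1},
    {"translation": [19.5,22.9,5],"turn": [0,0,-0.417],"gripper": 1},
    {"translation": [19.5,22.9,5],"turn": [0,0,-0.417],"gripper": 1}
  ]
}}

```text
clock: 5.8
tool_pos: [0.618, 0.1264, 0.2213]
eef_rot: [-0.003, 0.027, 1.0, -0.0]
wrist_force: [0.4, 0.7, -1.6]
finger_gap: 0.0461
finger_force: 30.0
```

```bash
python3 - <<'E'
from h import *
o=arm.get_obs();t=o['tool_pos'];print(t,o['eef_rot'])
s=snap('wrist','w3.png');report(s,(.053,.023))
E
```

```text
[0.618  0.1264 0.2213] [-0.0026  0.0268  0.9996 -0.0004]
red 436.0 [ 5.9029 53.3219] [array([ 0.4479, -0.2067]), array([ 0.4388, -0.2372])]
red 3158.5 [429.113  44.819] [array([0.464 , 0.2507]), array([0.4564, 0.2616])]
yellow 1493.0 [135.7921 179.5322] [array([ 0.5921, -0.0966]), array([ 0.596 , -0.1171])]
yellow 2956.5 [441.269  140.4481] [array([0.5654, 0.2693]), array([0.5669, 0.2819])]
green 1794.5 [ 22.0504 191.3289] [array([ 0.5991, -0.2386]), array([ 0.6037, -0.2719])]
green 416.5 [ 61.3589 183.0828] [array([ 0.5916, -0.1877]), array([ 0.5955, -0.2164])]
green 3040.0 [327.8384  49.955 ] [array([0.4632, 0.1417]), array([0.4555, 0.1428])]
blue 1949.5 [321.2743 291.4355] [array([0.7558, 0.1191]), array([0.7745, 0.1182])]
  rect 0.053 756.109375 119.44686889648438 115.99395751953125 34.8203125 long axis 86.97208404541016
  rect 0.023 774.8666381835938 118.49244689941406 126.47562408447266 37.96675491333008 long axis 86.97175598144531
blue 4625.0 [320.8156 226.4119] [array([0.6636, 0.1234]), array([0.674 , 0.1228])]
  rect 0.053 661.3685913085938 123.388671875 117.29149627685547 74.27259063720703 long axis 86.96663665771484
  rect 0.023 671.5642700195312 122.79053497314453 127.8904037475586 80.98411560058594 long axis 86.96663665771484
blue 3444.5 [319.0541 140.6605] [array([0.5581, 0.127 ]), array([0.559 , 0.1267])]
  rect 0.053 559.86474609375 127.11800384521484 83.18848419189453 57.27197265625 long axis 1.0801961421966553
  rect 0.023 560.8880615234375 126.85687255859375 90.705810546875 62.447296142578125 long axis 1.0801975727081299
```

View pics/w3.png

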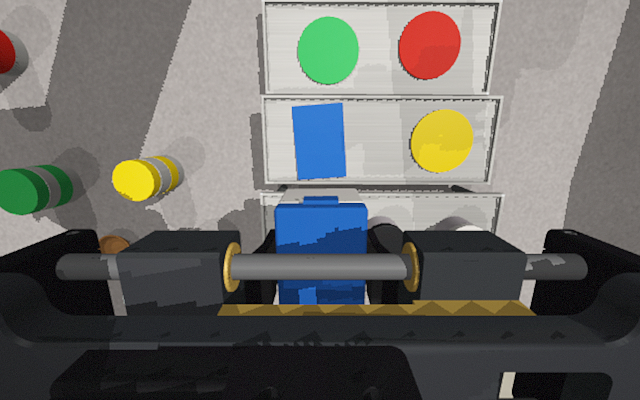

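Blue pad measured at (0.560, 0.127) with yaw about +1°. Placing the box.

Request:
{"method": "move_arm", "body": {
  "rows": [
    {"translation": [-3,0.1,-2],"turn": [0,0,0.07],"gripper": 1},
    {"translation": [-5.8,0.1,-5],"turn": [0,0,0.07],"gripper": 1},
    {"translation": [-5.8,0.1,-9],"turn": [0,0,0.07],"gripper": 1},
    {"translation": [-5.8,0.1,-12],"turn": [0,0,0.07],"gripper": 1},
    {"translation": [-5.8,0.1,-14],"turn": [0,0,0.07],"gripper": 1},
    {"translation": [-5.8,0.1,-15],"turn": [0,0,0.07],"gripper": 1},
    {"translation": [-5.8,0.1,-15.4],"turn": [0,0,0.07],"gripper": 1},
    {"translation": [-5.8,0.1,-15.4],"turn": [0,0,0.07],"gripper": 1},
    {"translation": [-5.8,0.1,-15.4],"turn": [0,0,0.07],"gripper": 1}
  ]
}}

```text
clock: 6.75
tool_pos: [0.5628, 0.1282, 0.0706]
eef_rot: [0.001, -0.008, 1.0, 0.0]
wrist_force: [-0.1, 0.0, -1.4]
finger_gap: 0.0458
finger_force: 30.0
```

Request:
{"method": "move_arm", "body": {
  "rows": [
    {"translation": [-0.3,-0.1,0],"turn": [0,0,0],"gripper": 1},
    {"translation": [-0.3,-0.1,-0.3],"turn": [0,0,0],"gripper": 1},
    {"translation": [-0.3,-0.1,-0.3],"turn": [0,0,0],"gripper": 1},
    {"translation": [-0.3,-0.1,-0.3],"turn": [0,0,0],"gripper": 1}
  ]
}}

```text
clock: 7.15
tool_pos: [0.5589, 0.1274, 0.0669]
eef_rot: [0.0, -0.009, 1.0, -0.0]
wrist_force: [-0.9, -0.7, 1.6]
finger_gap: 0.0458
finger_force: 30.0
```

Request:
{"method": "move_arm", "body": {
  "rows": [
    {"translation": [0,0,0],"turn": [0,0,0],"gripper": 0},
    {"translation": [0,0,0],"turn": [0,0,0],"gripper": 0},
    {"translation": [0,0,0],"turn": [0,0,0],"gripper": 0},
    {"translation": [0,0,0],"turn": [0,0,0],"gripper": 0},
    {"translation": [0,0,4],"turn": [0,0,0],"gripper": 0},
    {"translation": [0,0,8],"turn": [0,0,0],"gripper": 0},
    {"translation": [0,0,12],"turn": [0,0,0],"gripper": 0},
    {"translation": [2.5,-4,15],"turn": [0,0,-0.01],"gripper": 0},
    {"translation": [2.5,-8,15],"turn": [0,0,-0.01],"gripper": 0},
    {"translation": [2.5,-13,15],"turn": [0,0,-0.01],"gripper": 0},
    {"translation": [2.5,-17,15],"turn": [0,0,-0.01],"gripper": 0},
    {"translation": [2.5,-21.2,15],"turn": [0,0,-0.01],"gripper": 0},
    {"translation": [2.5,-21.2,15],"turn": [0,0,-0.01],"gripper": 0},
    {"translation": [2.5,-21.2,15],"turn": [0,0,-0.01],"gripper": 0}
  ]
}}

```text
clock: 8.55
tool_pos: [0.5837, -0.0855, 0.2164]
eef_rot: [-0.0, -0.002, 1.0, 0.0]
wrist_force: [0.4, 0.6, 0.5]
finger_gap: 0.0873
finger_force: 0.0
```

```bash
python3 - <<'E'
from h import *
o=arm.get_obs();t=o['tool_pos'];print(t,o['eef_rot'])
s=snap('wrist','w4.png');report(s,(.072,.064,.101,.08))
s=snap('top','t4.png');report(s,(.101,),['blue'])
im=cv2.imread('pics/t4.png')[140:300,150:300];w=cv2.imread('pics/w4.png')
cv2.imwrite('pics/c4.png',np.hstack([cv2.resize(im,(375,400)),w[:,:420]]))
E
```

```text
[ 0.5837 -0.0855  0.2164] [-0.0002 -0.0023  1.      0.0003]
red 2917.5 [611.518  83.051] [array([0.4644, 0.2129]), array([0.4631, 0.2206]), array([0.469 , 0.1847]), array([0.4657, 0.2051])]
red 2670.0 [146.6421  43.7285] [array([ 0.4306, -0.2596]), array([ 0.4285, -0.2641]), array([ 0.4384, -0.2432]), array([ 0.4328, -0.2551])]
yellow 1256.5 [319.4066 199.5494] [array([ 0.5893, -0.0873]), array([ 0.5913, -0.0873]), array([ 0.5821, -0.0872]), array([ 0.5873, -0.0873])]
yellow 2438.0 [615.795  178.3944] [array([0.5633, 0.2447]), array([0.5646, 0.2533]), array([0.5586, 0.2135]), array([0.562 , 0.2361])]
green 1724.5 [194.4575 203.247 ] [array([ 0.5944, -0.2304]), array([ 0.5965, -0.2341]), array([ 0.5867, -0.2168]), array([ 0.5923, -0.2266])]
green 948.0 [519.7816  95.7683] [array([0.4771, 0.1207]), array([0.4762, 0.1261]), array([0.4806, 0.1012]), array([0.4781, 0.1153])]
blue 3980.0 [522.5856 174.855 ] [array([0.5598, 0.1394]), array([0.561 , 0.1453]), array([0.5554, 0.1181]), array([0.5586, 0.1335])]
  rect 0.072 561.0608520507812 130.64797973632812 86.99903106689453 86.91568756103516 long axis 1.2088123559951782
  rect 0.064 562.3026733398438 136.28585815429688 89.26119995117188 89.17572784423828 long axis 1.2088088989257812
  rect 0.101 556.5587158203125 110.21064758300781 78.79853057861328 78.72306823730469 long axis 1.208810806274414
  rect 0.08 559.8187866210938 125.01008605957031 84.73680114746094 84.65564727783203 long axis 1.208802342414856
blue 669.0 [260.9746 203.4821] [array([0.5605, 0.1264])]
  rect 0.101 560.753662109375 126.36076354980469 74.31043243408203 44.03861618041992 long axis 0.7479902505874634
```

View pics/c4.png

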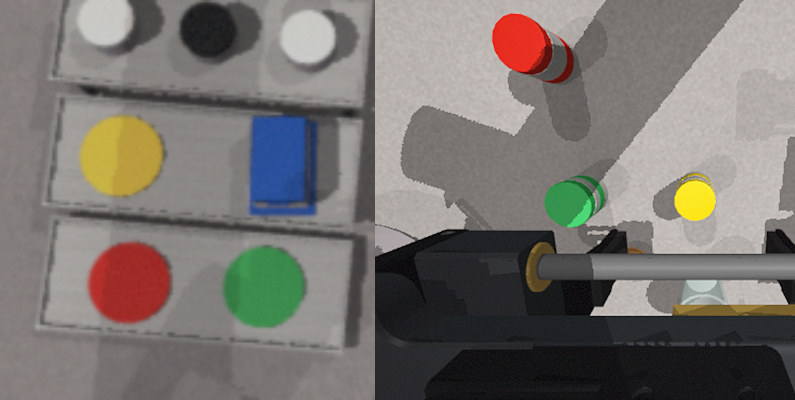

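The box sits on its pad: top view gives (0.5607, 0.1264), matching the pad. The yellow tin lid is at wrist pixel (319,200), i.e. (0.590, -0.087). Grasping it.

Request:
{"method": "move_arm", "body": {
  "rows": [
    {"translation": [0.6,-0.2,-4],"turn": [0,0,0],"gripper": 0},
    {"translation": [0.6,-0.2,-8],"turn": [0,0,0],"gripper": 0},
    {"translation": [0.6,-0.2,-12],"turn": [0,0,0],"gripper": 0},
    {"translation": [0.6,-0.2,-15],"turn": [0,0,0],"gripper": 0},
    {"translation": [0.6,-0.2,-17.5],"turn": [0,0,0],"gripper": 0},
    {"translation": [0.6,-0.2,-18.8],"turn": [0,0,0],"gripper": 0},
    {"translation": [0.6,-0.2,-18.8],"turn": [0,0,0],"gripper": 0},
    {"translation": [0.6,-0.2,-18.8],"turn": [0,0,0],"gripper": 1},
    {"translation": [0.6,-0.2,-18.8],"turn": [0,0,0],"gripper": 1},
    {"translation": [0.6,-0.2,-18.8],"turn": [0,0,0],"gripper": 1},
    {"translation": [0.6,-0.2,-18.8],"turn": [0,0,0],"gripper": 1},
    {"translation": [0.6,-0.2,-18.8],"turn": [0,0,0],"gripper": 1},
    {"translation": [0.6,-0.2,-18.8],"turn": [0,0,0],"gripper": 1},
    {"translation": [0.6,-0.2,-18.8],"turn": [0,0,0],"gripper": 1},
    {"translation": [0.6,-0.2,-18.8],"turn": [0,0,0],"gripper": 1}
  ]
}}

```text
clock: 10.15
tool_pos: [0.5901, -0.0868, 0.0289]
eef_rot: [0.0, -0.004, 1.0, -0.0]
wrist_force: [0.3, -0.1, 3.9]
finger_gap: 0.0475
finger_force: 30.0
```

Request:
{"method": "move_arm", "body": {
  "rows": [
    {"translation": [0,0,4],"turn": [0,0,0],"gripper": 1},
    {"translation": [0,0,8],"turn": [0,0,0],"gripper": 1},
    {"translation": [0,0,12],"turn": [0,0,0],"gripper": 1},
    {"translation": [0,0,16],"turn": [0,0,0],"gripper": 1},
    {"translation": [2.7,35.6,20],"turn": [0,0,0],"gripper": 1},
    {"translation": [2.7,35.6,20],"turn": [0,0,0],"gripper": 1},
    {"translation": [2.7,35.6,20],"turn": [0,0,0],"gripper": 1},
    {"translation": [2.7,35.6,20],"turn": [0,0,0],"gripper": 1},
    {"translation": [2.7,35.6,20],"turn": [0,0,0],"gripper": 1},
    {"translation": [2.7,35.6,20],"turn": [0,0,0],"gripper": 1},
    {"translation": [2.7,35.6,20],"turn": [0,0,0],"gripper": 1},
    {"translation": [2.7,35.6,20],"turn": [0,0,0],"gripper": 1},
    {"translation": [2.7,35.6,20],"turn": [0,0,0],"gripper": 1},
    {"translation": [2.7,35.6,20],"turn": [0,0,0],"gripper": 1},
    {"translation": [2.7,35.6,20],"turn": [0,0,0],"gripper": 1}
  ]
}}

```text
clock: 11.65
tool_pos: [0.6167, 0.2673, 0.2279]
eef_rot: [-0.001, -0.003, 1.0, -0.001]
wrist_force: [-0.0, -0.0, -0.6]
finger_gap: 0.0472
finger_force: 30.0
```

```bash
python3 - <<'E'
from h import *
o=arm.get_obs();t=o['tool_pos'];print(t,o['eef_rot'])
s=snap('wrist','w5.png');report(s,(.053,.023,t[2]-.0289+.072))
for k in blobs(s,'yellow')[0]: print(cv2.boundingRect(k))
E
```

```text
[0.6167 0.2673 0.2279] [-0.0009 -0.0026  1.     -0.0005]
red 2972.0 [317.2169  53.4112] [array([0.4637, 0.262 ]), array([0.4564, 0.2615]), array([0.5171, 0.2652])]
yellow 2186.0 [321.0253 291.6032] [array([0.7599, 0.2678]), array([0.7788, 0.2679]), array([0.6224, 0.2672])]
yellow 1458.5 [320.94   242.6915] [array([0.6877, 0.2673]), array([0.7003, 0.2674]), array([0.5967, 0.2671])]
yellow 409.5 [321.0224 213.6158] [array([0.6481, 0.2672]), array([0.6571, 0.2672]), array([0.5826, 0.267 ])]
yellow 2741.5 [323.0695 147.4428] [array([0.5655, 0.2692]), array([0.5671, 0.2694]), array([0.5533, 0.2677])]
green 2951.0 [218.1092  52.1729] [array([0.4631, 0.1528]), array([0.4557, 0.1427]), array([0.5168, 0.2263])]
blue 3622.5 [190.2246 141.6295] [array([0.5596, 0.1111]), array([0.5607, 0.0972]), array([0.5512, 0.2115])]
  rect 0.053 561.509765625 117.47550964355469 85.92925262451172 77.61299133300781 long axis 1.5417935848236084
  rect 0.023 562.83935546875 104.22308349609375 93.54988861083984 84.49614715576172 long axis 1.5417882204055786
  rect 0.27095107567237925 551.8504638671875 213.75497436523438 30.564960479736328 27.60688591003418 long axis 1.541760802268982
(273, 280, 98, 25)
(281, 228, 82, 26)
(286, 205, 72, 31)
(294, 118, 59, 61)
```

View pics/w5.png

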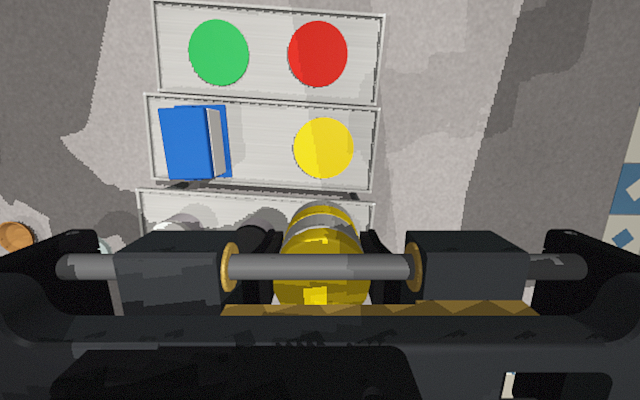

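The tin is held and the yellow pad is at pixel (323,147), about (0.566, 0.269). Lowering.

Request:
{"method": "move_arm", "body": {
  "rows": [
    {"translation": [-3,0.2,-1],"turn": [0,0,0],"gripper": 1},
    {"translation": [-5.1,0.2,-4],"turn": [0,0,0],"gripper": 1},
    {"translation": [-5.1,0.2,-8],"turn": [0,0,0],"gripper": 1},
    {"translation": [-5.1,0.2,-11],"turn": [0,0,0],"gripper": 1},
    {"translation": [-5.1,0.2,-13],"turn": [0,0,0],"gripper": 1},
    {"translation": [-5.1,0.2,-14],"turn": [0,0,0],"gripper": 1},
    {"translation": [-5.1,0.2,-14.2],"turn": [0,0,0],"gripper": 1},
    {"translation": [-5.1,0.2,-14.2],"turn": [0,0,0],"gripper": 1},
    {"translation": [-5.1,0.2,-14.2],"turn": [0,0,0],"gripper": 1},
    {"translation": [-5.1,0.2,-14.2],"turn": [0,0,0],"gripper": 1},
    {"translation": [-5.1,0.2,-14.2],"turn": [0,0,0],"gripper": 1}
  ]
}}

```text
clock: 12.8
tool_pos: [0.5665, 0.2716, 0.0875]
eef_rot: [0.001, -0.004, 1.0, 0.0]
wrist_force: [0.2, -0.1, -1.1]
finger_gap: 0.0478
finger_force: 30.0
```

Request:
{"method": "move_arm", "body": {
  "rows": [
    {"translation": [0,-0.25,-0.2],"turn": [0,0,0],"gripper": 1},
    {"translation": [0,-0.25,-0.4],"turn": [0,0,0],"gripper": 1},
    {"translation": [0,-0.25,-0.5],"turn": [0,0,0],"gripper": 1},
    {"translation": [0,-0.25,-0.5],"turn": [0,0,0],"gripper": 1},
    {"translation": [0,-0.25,-0.5],"turn": [0,0,0],"gripper": 1}
  ]
}}

```text
clock: 13.3
tool_pos: [0.5658, 0.2687, 0.0819]
eef_rot: [-0.0, -0.004, 1.0, -0.0]
wrist_force: [-0.9, -1.2, 3.5]
finger_gap: 0.0475
finger_force: 30.0
```

Request:
{"method": "move_arm", "body": {
  "rows": [
    {"translation": [0,0,0],"turn": [0,0,0],"gripper": 0},
    {"translation": [0,0,0],"turn": [0,0,0],"gripper": 0},
    {"translation": [0,0,0],"turn": [0,0,0],"gripper": 0},
    {"translation": [0,0,0],"turn": [0,0,0],"gripper": 0},
    {"translation": [0,0,4],"turn": [0,0,0],"gripper": 0},
    {"translation": [0,0,8],"turn": [0,0,0],"gripper": 0},
    {"translation": [0,0,12],"turn": [0,0,0],"gripper": 0},
    {"translation": [-13.3,-52,14],"turn": [0,0,0],"gripper": 0},
    {"translation": [-13.3,-52,14],"turn": [0,0,0],"gripper": 0},
    {"translation": [-13.3,-52,14],"turn": [0,0,0],"gripper": 0},
    {"translation": [-13.3,-52,14],"turn": [0,0,0],"gripper": 0},
    {"translation": [-13.3,-52,14],"turn": [0,0,0],"gripper": 0},
    {"translation": [-13.3,-52,14],"turn": [0,0,0],"gripper": 0},
    {"translation": [-13.3,-52,14],"turn": [0,0,0],"gripper": 0},
    {"translation": [-13.3,-52,14],"turn": [0,0,0],"gripper": 0},
    {"translation": [-13.3,-52,14],"turn": [0,0,0],"gripper": 0},
    {"translation": [-13.3,-52,14],"turn": [0,0,0],"gripper": 0},
    {"translation": [-13.3,-52,14],"turn": [0,0,0],"gripper": 0},
    {"translation": [-13.3,-52,14],"turn": [0,0,0],"gripper": 0},
    {"translation": [-13.3,-52,14],"turn": [0,0,0],"gripper": 0}
  ]
}}

```text
clock: 15.3
tool_pos: [0.4325, -0.2516, 0.2214]
eef_rot: [-0.0, -0.002, 1.0, 0.0]
wrist_force: [-0.0, -0.4, -0.2]
finger_gap: 0.0868
finger_force: 0.0
```

```bash
cat >> h.py <<'E'
def side(nt,nw,f):
    a=cv2.imread('pics/'+nt)[130:310,140:320];b=cv2.imread('pics/'+nw)[:,:420]
    cv2.imwrite('pics/'+f,np.hstack([cv2.resize(a,(375,400)),b]))
E
python3 - <<'E'
from h import *
o=arm.get_obs();t=o['tool_pos'];print(t,o['eef_rot'])
s=snap('wrist','w6.png');report(s,(.08,.064),['red','green'])
for k in blobs(s,'red')[0]: print(cv2.boundingRect(k))
s=snap('top','t6.png');report(s,(.125,),['yellow'],150)
side('t6.png','w6.png','c6.png')
E
```

```text
[ 0.4325 -0.2516  0.2214] [-0.0001 -0.0023  1.      0.0004]
red 1526.5 [315.3798 193.5341] [array([ 0.4306, -0.2579]), array([ 0.4342, -0.2582])]
green 327.0 [331.3614 297.9506] [array([ 0.5639, -0.238 ]), array([ 0.5745, -0.2372])]
green 2072.0 [612.9767 203.6642] [array([0.4407, 0.0803]), array([0.4448, 0.0978])]
(293, 171, 45, 46)
yellow 826.5 [196.6765 200.9575] [array([0.558 , 0.2539])]
```

View pics/c6.png

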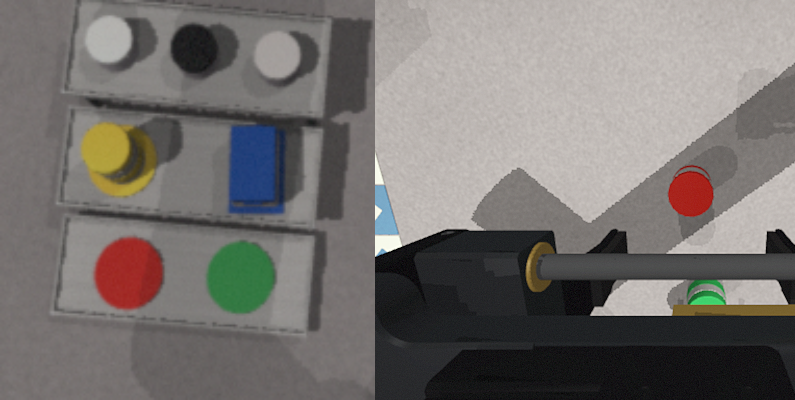

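The yellow tin stands upright on its pad. The red lid is at wrist pixel (315,194), i.e. (0.432, -0.258). Grasping it.

Request:
{"method": "move_arm", "body": {
  "rows": [
    {"translation": [0,-0.65,-4],"turn": [0,0,0],"gripper": 0},
    {"translation": [0,-0.65,-8],"turn": [0,0,0],"gripper": 0},
    {"translation": [0,-0.65,-11],"turn": [0,0,0],"gripper": 0},
    {"translation": [0,-0.65,-14],"turn": [0,0,0],"gripper": 0},
    {"translation": [0,-0.65,-17],"turn": [0,0,0],"gripper": 0},
    {"translation": [0,-0.65,-18.5],"turn": [0,0,0],"gripper": 0},
    {"translation": [0,-0.65,-18.5],"turn": [0,0,0],"gripper": 0},
    {"translation": [0,-0.65,-18.5],"turn": [0,0,0],"gripper": 0},
    {"translation": [0,-0.65,-18.5],"turn": [0,0,0],"gripper": 1},
    {"translation": [0,-0.65,-18.5],"turn": [0,0,0],"gripper": 1},
    {"translation": [0,-0.65,-18.5],"turn": [0,0,0],"gripper": 1},
    {"translation": [0,-0.65,-18.5],"turn": [0,0,0],"gripper": 1},
    {"translation": [0,-0.65,-18.5],"turn": [0,0,0],"gripper": 1},
    {"translation": [0,-0.65,-18.5],"turn": [0,0,0],"gripper": 1},
    {"translation": [0,-0.65,-18.5],"turn": [0,0,0],"gripper": 1},
    {"translation": [0,-0.65,-18.5],"turn": [0,0,0],"gripper": 1}
  ]
}}

```text
clock: 17.0
tool_pos: [0.433, -0.2578, 0.0368]
eef_rot: [0.0, -0.004, 1.0, -0.0]
wrist_force: [-0.2, -0.7, 4.4]
finger_gap: 0.0515
finger_force: 30.0
```

```bash
python3 - <<'E'
from h import *
s=snap('top');g=cv2.cvtColor(s['frame'],cv2.COLOR_RGB2BGR)[170:240,165:235]
g=cv2.resize(g,None,fx=4,fy=4,interpolation=cv2.INTER_CUBIC)[...,2]
c=cv2.HoughCircles(g,cv2.HOUGH_GRADIENT,1,20,param1=80,param2=15,minRadius=36,maxRadius=75)
for x,y,r in c[0][:4]:
    u=(x/4-.375+165,y/4-.375+170);print(u,r/4,ray(s,u,.125)[:2],ray(s,u,.053)[:2])
h=cv2.cvtColor(s['frame'],cv2.COLOR_RGB2HSV);m=cv2.inRange(h,(40,100,40),(85,255,255))
for k in cv2.findContours(m,0,1)[0]:
    if cv2.contourArea(k)>100:
        M=cv2.moments(k);print('green',cv2.contourArea(k),ray(s,(M['m10']/M['m00'],M['m01']/M['m00']),.023)[:2])
report(s,(.023,),['red'],500)
E
```

```text
(np.float32(197.25), np.float32(200.25)) 17.45 [0.5595 0.2528] [0.5714 0.2709]
(np.float32(190.75), np.float32(196.0)) 11.175 [0.5678 0.2665] [0.5804 0.2857]
(np.float32(214.0), np.float32(192.25)) 13.2 [0.577  0.2202] [0.5903 0.2356]
(np.float32(186.75), np.float32(192.0)) 16.375 [0.5758 0.2752] [0.5891 0.295 ]
green 746.0 [0.4582 0.1422]
green 470.0 [ 0.6068 -0.2467]
red 755.5 [201.4145 252.5974] [array([0.4591, 0.2608])]
```

Request:
{"method": "move_arm", "body": {
  "rows": [
    {"translation": [0,0,4],"turn": [0,0,0],"gripper": 1},
    {"translation": [0,0,8],"turn": [0,0,0],"gripper": 1},
    {"translation": [0,0,12],"turn": [0,0,0],"gripper": 1},
    {"translation": [1,10,16],"turn": [0,0,0],"gripper": 1},
    {"translation": [2.4,51.9,16],"turn": [0,0,0],"gripper": 1},
    {"translation": [2.4,51.9,16],"turn": [0,0,0],"gripper": 1},
    {"translation": [2.4,51.9,16],"turn": [0,0,0],"gripper": 1},
    {"translation": [2.4,51.9,16],"turn": [0,0,0],"gripper": 1},
    {"translation": [2.4,51.9,16],"turn": [0,0,0],"gripper": 1},
    {"translation": [2.4,51.9,16],"turn": [0,0,0],"gripper": 1},
    {"translation": [2.4,51.9,16],"turn": [0,0,0],"gripper": 1},
    {"translation": [2.4,51.9,16],"turn": [0,0,0],"gripper": 1},
    {"translation": [2.4,51.9,16],"turn": [0,0,0],"gripper": 1},
    {"translation": [2.4,51.9,16],"turn": [0,0,0],"gripper": 1},
    {"translation": [2.4,51.9,16],"turn": [0,0,0],"gripper": 1},
    {"translation": [2.4,51.9,16],"turn": [0,0,0],"gripper": 1},
    {"translation": [2.4,51.9,16],"turn": [0,0,0],"gripper": 1},
    {"translation": [2.4,51.9,16],"turn": [0,0,0],"gripper": 1},
    {"translation": [2.4,51.9,16],"turn": [0,0,0],"gripper": 1}
  ]
}}

```text
clock: 18.95
tool_pos: [0.457, 0.2602, 0.1965]
eef_rot: [-0.0, -0.003, 1.0, -0.0]
wrist_force: [1.3, -0.5, -0.7]
finger_gap: 0.0513
finger_force: 30.0
```

Request:
{"method": "move_arm", "body": {
  "rows": [
    {"translation": [0,0.1,-4],"turn": [0,0,0],"gripper": 1},
    {"translation": [0,0.1,-8],"turn": [0,0,0],"gripper": 1},
    {"translation": [0,0.1,-11],"turn": [0,0,0],"gripper": 1},
    {"translation": [0,0.1,-12.8],"turn": [0,0,0],"gripper": 1},
    {"translation": [0,0.1,-13.2],"turn": [0,0,0],"gripper": 1},
    {"translation": [0,0.1,-13.2],"turn": [0,0,0],"gripper": 1},
    {"translation": [0,0.1,-13.2],"turn": [0,0,0],"gripper": 1},
    {"translation": [0,0.1,-13.2],"turn": [0,0,0],"gripper": 1}
  ]
}}

```text
clock: 19.75
tool_pos: [0.458, 0.2626, 0.0658]
eef_rot: [0.001, -0.004, 1.0, 0.0]
wrist_force: [-0.3, -0.4, -0.5]
finger_gap: 0.0515
finger_force: 30.0
```

Request:
{"method": "move_arm", "body": {
  "rows": [
    {"translation": [-0.1,-0.1,-0.3],"turn": [0,0,0],"gripper": 1},
    {"translation": [-0.1,-0.1,-0.5],"turn": [0,0,0],"gripper": 1},
    {"translation": [-0.1,-0.1,-0.5],"turn": [0,0,0],"gripper": 1},
    {"translation": [-0.1,-0.1,-0.5],"turn": [0,0,0],"gripper": 1},
    {"translation": [-0.1,-0.1,-0.5],"turn": [0,0,0],"gripper": 1}
  ]
}}

```text
clock: 20.25
tool_pos: [0.456, 0.2614, 0.0598]
eef_rot: [0.0, -0.004, 1.0, 0.0]
wrist_force: [-0.7, 0.3, 1.8]
finger_gap: 0.051
finger_force: 30.0
```

Request:
{"method": "move_arm", "body": {
  "rows": [
    {"translation": [0,0,0],"turn": [0,0,0],"gripper": 0},
    {"translation": [0,0,0],"turn": [0,0,0],"gripper": 0},
    {"translation": [0,0,0],"turn": [0,0,0],"gripper": 0},
    {"translation": [0,0,0],"turn": [0,0,0],"gripper": 0},
    {"translation": [0,0,4],"turn": [0,0,0],"gripper": 0},
    {"translation": [0,0,8],"turn": [0,0,0],"gripper": 0},
    {"translation": [0,0,13],"turn": [0,0,0],"gripper": 0},
    {"translation": [13.4,-49.7,16],"turn": [0,0,0],"gripper": 0},
    {"translation": [13.4,-49.7,16],"turn": [0,0,0],"gripper": 0},
    {"translation": [13.4,-49.7,16],"turn": [0,0,0],"gripper": 0},
    {"translation": [13.4,-49.7,16],"turn": [0,0,0],"gripper": 0},
    {"translation": [13.4,-49.7,16],"turn": [0,0,0],"gripper": 0},
    {"translation": [13.4,-49.7,16],"turn": [0,0,0],"gripper": 0},
    {"translation": [13.4,-49.7,16],"turn": [0,0,0],"gripper": 0},
    {"translation": [13.4,-49.7,16],"turn": [0,0,0],"gripper": 0},
    {"translation": [13.4,-49.7,16],"turn": [0,0,0],"gripper": 0},
    {"translation": [13.4,-49.7,16],"turn": [0,0,0],"gripper": 0},
    {"translation": [13.4,-49.7,16],"turn": [0,0,0],"gripper": 0},
    {"translation": [13.4,-49.7,16],"turn": [0,0,0],"gripper": 0},
    {"translation": [13.4,-49.7,16],"turn": [0,0,0],"gripper": 0}
  ]
}}

```text
clock: 22.25
tool_pos: [0.589, -0.2341, 0.2188]
eef_rot: [-0.001, -0.004, 1.0, 0.001]
wrist_force: [0.4, 0.3, -0.3]
finger_gap: 0.087
finger_force: 0.0
```

```bash
python3 - <<'E'
from h import *
o=arm.get_obs();t=o['tool_pos'];print(t,o['eef_rot'])
s=snap('wrist','w7.png');report(s,(.064,),['green'])
for k in blobs(s,'green')[0]: print(cv2.boundingRect(k))
snap('top','t7.png')
side('t7.png','w7.png','c7.png')
E
```

```text
[ 0.589  -0.2341  0.2188] [-0.001  -0.0036  1.      0.0011]
green 1575.0 [318.5721 199.3466] [array([ 0.5967, -0.2367])]
green 1683.0 [624.1433  82.1638] [array([0.4659, 0.0883])]
(296, 177, 46, 46)
(604, 48, 36, 64)
```

View pics/c7.png

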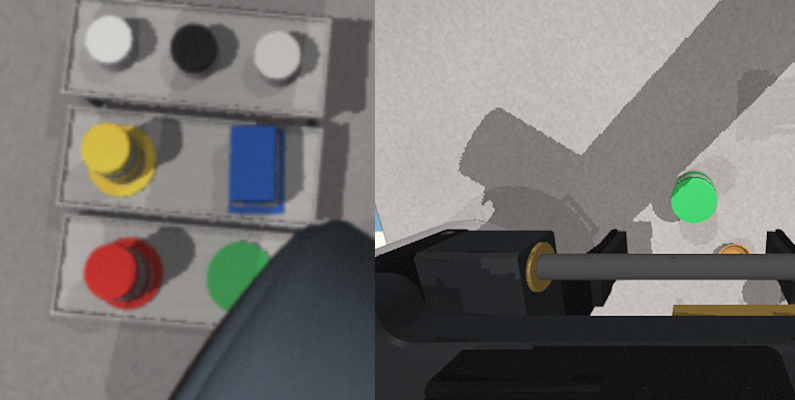

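The red tin stands on its pad. The green lid is at pixel (319,200), i.e. (0.597, -0.237). The ladle bowl near (360,255) is clear of the fingers, so I can grasp.

Request:
{"method": "move_arm", "body": {
  "rows": [
    {"translation": [0.8,-0.25,-4],"turn": [0,0,0],"gripper": 0},
    {"translation": [0.8,-0.25,-8],"turn": [0,0,0],"gripper": 0},
    {"translation": [0.8,-0.25,-12],"turn": [0,0,0],"gripper": 0},
    {"translation": [0.8,-0.25,-15],"turn": [0,0,0],"gripper": 0},
    {"translation": [0.8,-0.25,-18],"turn": [0,0,0],"gripper": 0},
    {"translation": [0.8,-0.25,-19.6],"turn": [0,0,0],"gripper": 0},
    {"translation": [0.8,-0.25,-19.6],"turn": [0,0,0],"gripper": 0},
    {"translation": [0.8,-0.25,-19.6],"turn": [0,0,0],"gripper": 0},
    {"translation": [0.8,-0.25,-19.6],"turn": [0,0,0],"gripper": 1},
    {"translation": [0.8,-0.25,-19.6],"turn": [0,0,0],"gripper": 1},
    {"translation": [0.8,-0.25,-19.6],"turn": [0,0,0],"gripper": 1},
    {"translation": [0.8,-0.25,-19.6],"turn": [0,0,0],"gripper": 1},
    {"translation": [0.8,-0.25,-19.6],"turn": [0,0,0],"gripper": 1},
    {"translation": [0.8,-0.25,-19.6],"turn": [0,0,0],"gripper": 1},
    {"translation": [0.8,-0.25,-19.6],"turn": [0,0,0],"gripper": 1}
  ]
}}

```text
clock: 23.85
tool_pos: [0.598, -0.238, 0.024]
eef_rot: [0.0, -0.003, 1.0, 0.0]
wrist_force: [-0.2, 1.5, 4.1]
finger_gap: 0.0554
finger_force: 30.0
```

Request:
{"method": "move_arm", "body": {
  "rows": [
    {"translation": [0,0,4],"turn": [0,0,0],"gripper": 1},
    {"translation": [0,0,8],"turn": [0,0,0],"gripper": 1},
    {"translation": [0,0,12],"turn": [0,0,0],"gripper": 1},
    {"translation": [0,0,17],"turn": [0,0,0],"gripper": 1},
    {"translation": [-14.2,38.1,17],"turn": [0,0,0],"gripper": 1},
    {"translation": [-14.2,38.1,17],"turn": [0,0,0],"gripper": 1},
    {"translation": [-14.2,38.1,17],"turn": [0,0,0],"gripper": 1},
    {"translation": [-14.2,38.1,17],"turn": [0,0,0],"gripper": 1},
    {"translation": [-14.2,38.1,17],"turn": [0,0,0],"gripper": 1},
    {"translation": [-14.2,38.1,17],"turn": [0,0,0],"gripper": 1},
    {"translation": [-14.2,38.1,17],"turn": [0,0,0],"gripper": 1},
    {"translation": [-14.2,38.1,17],"turn": [0,0,0],"gripper": 1},
    {"translation": [-14.2,38.1,17],"turn": [0,0,0],"gripper": 1},
    {"translation": [-14.2,38.1,17],"turn": [0,0,0],"gripper": 1},
    {"translation": [-14.2,38.1,17],"turn": [0,0,0],"gripper": 1},
    {"translation": [-14.2,38.1,17],"turn": [0,0,0],"gripper": 1},
    {"translation": [-14.2,38.1,17],"turn": [0,0,0],"gripper": 1},
    {"translation": [-14.2,38.1,17],"turn": [0,0,0],"gripper": 1}
  ]
}}

```text
clock: 25.65
tool_pos: [0.4565, 0.1418, 0.1935]
eef_rot: [0.0, -0.003, 1.0, -0.0]
wrist_force: [0.0, 0.1, -1.4]
finger_gap: 0.0559
finger_force: 30.0
```

Request:
{"method": "move_arm", "body": {
  "rows": [
    {"translation": [0,0.0,-4],"turn": [0,0,0],"gripper": 1},
    {"translation": [0,0.0,-8],"turn": [0,0,0],"gripper": 1},
    {"translation": [0,0.0,-11],"turn": [0,0,0],"gripper": 1},
    {"translation": [0,0.0,-13.5],"turn": [0,0,0],"gripper": 1},
    {"translation": [0,0.0,-14.1],"turn": [0,0,0],"gripper": 1},
    {"translation": [0,0.0,-14.1],"turn": [0,0,0],"gripper": 1},
    {"translation": [0,0.0,-14.1],"turn": [0,0,0],"gripper": 1},
    {"translation": [0,0.0,-14.1],"turn": [0,0,0],"gripper": 1}
  ]
}}

```text
clock: 26.45
tool_pos: [0.4571, 0.1429, 0.0538]
eef_rot: [0.001, -0.004, 1.0, 0.0]
wrist_force: [-0.5, -0.1, -2.4]
finger_gap: 0.0557
finger_force: 30.0
```

Request:
{"method": "move_arm", "body": {
  "rows": [
    {"translation": [0,0,-0.3],"turn": [0,0,0],"gripper": 1},
    {"translation": [0,0,-0.5],"turn": [0,0,0],"gripper": 1},
    {"translation": [0,0,-0.6],"turn": [0,0,0],"gripper": 1},
    {"translation": [0,0,-0.6],"turn": [0,0,0],"gripper": 1},
    {"translation": [0,0,-0.6],"turn": [0,0,0],"gripper": 1}
  ]
}}

```text
clock: 26.95
tool_pos: [0.4561, 0.1429, 0.0469]
eef_rot: [0.0, -0.004, 1.0, 0.0]
wrist_force: [-1.0, 0.1, 3.6]
finger_gap: 0.0555
finger_force: 30.0
```

Request:
{"method": "move_arm", "body": {
  "rows": [
    {"translation": [0,0,0],"turn": [0,0,0],"gripper": 0},
    {"translation": [0,0,0],"turn": [0,0,0],"gripper": 0},
    {"translation": [0,0,0],"turn": [0,0,0],"gripper": 0},
    {"translation": [0,0,0],"turn": [0,0,0],"gripper": 0},
    {"translation": [0,0,4],"turn": [0,0,0],"gripper": 0},
    {"translation": [0,0,8],"turn": [0,0,0],"gripper": 0},
    {"translation": [0,0,12],"turn": [0,0,0],"gripper": 0},
    {"translation": [0,0,17],"turn": [0,0,0],"gripper": 0},
    {"translation": [9,5.5,26],"turn": [0,0,0],"gripper": 0},
    {"translation": [9,5.5,26],"turn": [0,0,0],"gripper": 0},
    {"translation": [9,5.5,26],"turn": [0,0,0],"gripper": 0},
    {"translation": [9,5.5,26],"turn": [0,0,0],"gripper": 0},
    {"translation": [9,5.5,26],"turn": [0,0,0],"gripper": 0}
  ]
}}

```text
clock: 28.25
tool_pos: [0.5453, 0.1979, 0.3061]
eef_rot: [-0.001, -0.004, 1.0, -0.0]
wrist_force: [0.0, 0.2, -0.0]
finger_gap: 0.087
finger_force: 0.0
```

```bash
python3 - <<'E'
from h import *
snap('wrist','w8.png');snap('top','t8.png');snap('scene','s8.png')
a=cv2.imread('pics/t8.png')[100:300,150:490];b=cv2.imread('pics/s8.png')[100:370,180:500];c=cv2.imread('pics/w8.png')[:230,150:480]
a=cv2.resize(a,(425,250));c=cv2.resize(c,(359,250));b=cv2.resize(b,(378,320))
o=np.zeros((580,790,3),np.uint8);o[:250,:425]=a;o[:250,428:787]=c;o[255:575,:378]=b
cv2.imwrite('pics/c8.png',o)
E
```

```text
(no output)
```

View pics/c8.png

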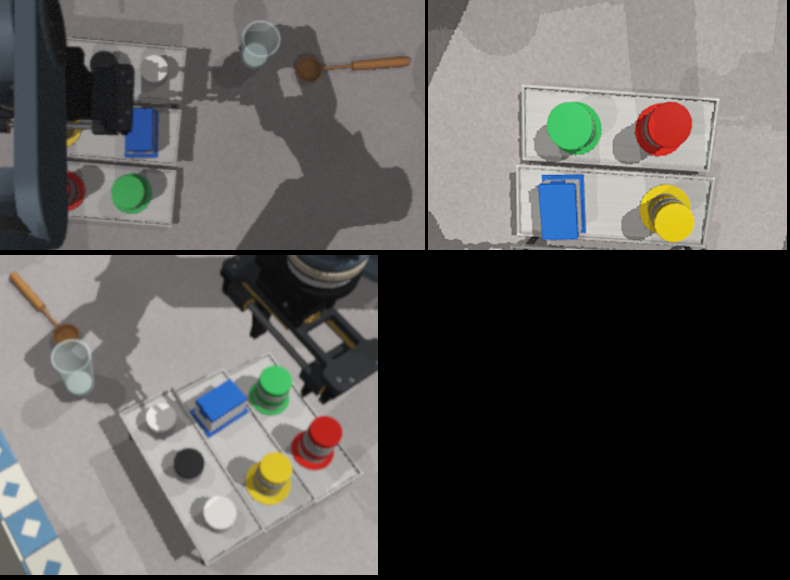

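All four items stand upright and centred on their own pads in the composite view: green (574,127), red (665,130), yellow (670,215) and box (562,205). The tumbler and ladle haven't moved.

```bash
python3 -c "
from plant import arm
print(arm.hand_in())"
```

```text
the job is handed in; nothing more can be done
None
```

Job handed in at about 28 s: the box and yellow tin went onto the middle tray first, then the red and green tins onto the front tray, each upright and centred on its own pad to within about 2 mm (red and green judged by eye), with the tumbler and ladle left where they were.

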